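# Isolate, unlock and open the effects box in a prop store

## Robot

A 6-joint arm with a two-finger parallel gripper is mounted at the origin on the work surface. World frame = base frame: x ahead of the robot, y to its left, z up, the work surface at z = 0. Lengths are in m, angles in rad, forces in N, time in s.
With the tool pointing down it reaches from about 0.275 to 1 m from the base axis. Payload 8.4 kg.
Tool frame: the origin (TCP) lies on the centre line of the jaws, within the pads' length; the fingertips stand 17 mm ahead of it and the grasp point (between the pads) lies 2 mm behind it (bot.tcp_to_tips is the z of the fingertips in the tool frame, in m); z points along the fingers, y is the line along which they close (so a half turn about z gives the same grasp; the last joint's range is limited). The gripper opens to 85 mm and grips with 20 to 120 N. Pads are 22 mm wide; open, the fingers measure 114 mm over their backs; the gripper's body (76 mm by 85 mm) begins 54 mm behind the grasp point. The pads swing forward as they close: fully open they stand 13 mm farther back than shut.
Start: joints at [1.142, 0.353, 1.633, -0, 1.155, -0.002], TCP at [0.259, 0.569, 0.248] pointing down, gripper open.
Joint ranges: [-2.63, 2.63], [-0.92, 2.1], [0.06, 2.66], [-1.3, 4.44], [0, 2.69], [-3.02, 3.02]. Speed limits (rad/s): [2.22, 2.22, 2.79, 3.14, 3.14, 3.14].

## Interface

Orientations are given as a unit quaternion [x, y, z, w].
In Python, from workcell import bot, hand, kinematics, get_obs, vision, hand_in gives the robot as it stands. The module is installed in compiled form; this text tells all that it offers. Calls block until the motion is done:
- bot.reach(position, orientation): joint-space move of the TCP to a pose.
- bot.servo_line(position, ori=None, velocity=0.15): straight line of the TCP; ori=None keeps the orientation; velocity is the mean speed in m/s.
- bot.goto_joints(angles): joint-space move.
- hand.move_gripper(opening, strength=None): finger opening in m; strength is the grip in N (None keeps the last); returns when the fingers have stopped.
- bot.dwell(seconds).
- kinematics.solve_ik(position, orientation): joint angles nearest the present ones, or None.
- get_obs(): the state.
- vision.read_camera(name): name is "side" or "top" or "wrist"; returns a dict with "frame" (480x640x3 uint8, red, green, blue), "intrinsics" (3x3 intrinsics, pixels), "dist" ([k1, k2, p1, p2, k3] as OpenCV has them; the pictures are not rectified), "view" (4x4, takes a point from world to camera coordinates). Camera axes: x right, y down, z forward; pixel columns grow to the right and rows downward; lengths in m; the calibration is good to about 2 mm. A picture is of the moment at which its call begins. There is no depth.
A pose or a line that the arm cannot do raises bot.IKError and nothing moves.
- hand_in(): hands the job in; it is judged then, once.
The state is a dict: "time_s": time; "joint_pos": joint angles; "joint_vel": joint speeds; "joint_efforts": joint torques, N m; "position": TCP position; "orientation": TCP orientation; "wrist_force": force on the tool from outside, world axes, zero at the start; "ft_torque": the same for the moment, N m; "gripper_width": finger opening in m; "grip_force": force on a finger pad.
Only numpy, scipy, OpenCV 4.12 (cv2) and the standard library are available. Lean on these libraries where they do the work, as an engineer would, in place of code of your own. Each camera call takes 0.05 s, during which the arm holds its last target. There are 200 camera calls.

## Task

Make the stage-effects box ready for servicing: first switch it off by pressing the broad key of the switch bank fully down, so that the latched narrow key comes up. Then take the broad-bladed T-key from its rack, put its blade into the slotted lock at the bottom of the box's round well, turn the lock anticlockwise (seen from above) to its stop, and hang the T-key back upright across the two rails of its rack. Last, push the box's hatch cover fully open by its black ridge, away from the well, and leave the other things on the bench undisturbed.

Things in the scene. Friction and masses are not known exactly. Their poses are not given: they have to be found in the camera images.
- bank: switch bank fixed to the bench: grey housing 150 x 150 mm, 50 mm high, with a bar 90 mm high along its +x edge. Two white keys lie side by side along its y, each 75 mm long along x, and a round black dial (32 mm across, 68 mm high) stands at its -y end. Origin: centre of the underside; z up.
- key_stop_top (a point): centre of the top face of the broad key (75 x 46 mm), the one at the bank's +y end; 75 mm above the bench when up. Axes as the bank's.
- key_stop (a joint): travel of the broad key, m: 0 up, 0.010 fully down (65 mm above the bench). It starts up. The two keys are interlocked: as one is pressed the other comes up by as much. Pressing takes about 3 to 5 N; keys have no spring and stay where they are left.
- key_run_top (a point): centre of the top face of the narrow key (75 x 30 mm), next to the broad one, which starts latched down, 65 mm above the bench. Axes as the bank's.
- key_run (a joint): travel of the narrow (latched) key, m: 0 down as at the start, -0.010 fully up
- rack: T-key rack fixed to the bench: dark base 250 x 110 mm; two level steel rails along its x, 250 mm long, 10 mm wide, at y = +34 and -34 mm, tops 135 mm above the bench, free space between and under them (58 mm between). A post with a 14 mm ball on top (up to 144 mm) stands at each rail end, 118 mm from the middle. T-keys hang with the handle bar lying across both rails (along the rack's y) and the shank down between them. Origin: centre of the underside.
- tkey_grip (a point): centre of the handle bar of the broad-bladed T-key: steel, 0.2 kg; bar 110 mm long (along its y), 14 mm wide (x), 18 mm high (z). It hangs in the rack, 55 mm to either side of the rack's middle along x, bar centre 144 mm above the bench; z points up, away from the blade. The 12 mm round shank leads down from the bar's middle.
- tkey_tip (a point): end of that T-key's blade, 125 mm below the bar's centre. The blade is flat, 22 mm wide along the bar's y, 6 mm thick along x, 21 mm high, thinned to 3 mm at its last 5 mm. Axes as those of the bar.
- pinkey_grip (a point): centre of the bar (94 x 12 x 12 mm) of the other T-key, with a thin 8 mm round shank and no blade; it hangs on the other half of the rack. Not needed: leave it.
- fxbox: stage-effects box fixed to the bench: grey steel case 200 mm (x) x 340 mm (y), deck 67 mm high. On its middle line (x = 0): the well at y = +120 mm, a round hole 35 mm across in a flat-topped block 75 mm high with a steel collar to 79 mm; the hatch cover at y = -36 to +74 mm when shut, between two guide strips 83 mm high. Origin: centre of the underside; z up.
- lock_slot (a point): centre of the top of the lock head at the bottom of the well, 27 mm above the bench. A slot 9 mm wide, 12 mm deep and 32 mm long crosses the head along this point's y axis, which turns with the lock; the slot's floor is 15 mm above the bench. z up.
- lock (a joint): angle of the lock, rad, growing anticlockwise seen from above: 0 with the slot along the box's y (it starts at 0 to 0.2), stop at 1.2. Turning takes about 0.1 N m; it stays where it is left. With the blade in the slot there is about 0.15 rad of play either way. Below about 0.9 it holds the cover shut.
- cover_ridge (a point): centre of the black ridge across the aluminium hatch cover: 90 mm long (box x), 12 mm thick (box y), 26 mm high, from 75 to 101 mm above the bench at its base and top; centre 88 mm. The ridge is at y = +14 mm in the box's frame when shut. Axes as the box's.
- cover (a joint): travel of the hatch cover, m, along the box's -y (away from the well): 0 shut, 0.100 fully open (stop). Sliding takes about 2 to 4 N; it stays where it is left.
- mug_mid (a point): bystander: white ceramic mug, 76 mm across, 85 mm high; middle of its height. Leave it alone.
- bowl_mid (a point): bystander: blue bowl, 92 mm across, 50 mm high; middle of its height. Leave it alone.
- bottle_mid (a point): bystander: amber bottle, 68 mm across, 170 mm high; middle of its height. Leave it alone.
- goblet_mid (a point): bystander: brass goblet, 72 mm across, 125 mm high; middle of its height. Leave it alone.
- jar_mid (a point): bystander: glass jar with steel cap, 72 mm across, 90 mm high; middle of its height. Leave it alone.
- plate_mid (a point): bystander: white saucer plate, 130 mm across, 20 mm high; middle of its height. Leave it alone.
Things that resemble listed ones, but are neither listed nor needed, are in the scene too. What is shaped like the part that bears tkey_grip but turquoise or yellow is not meant. Leave any yellow look-alike of the bank alone.

How it is judged:
On the way, in this order (a step that is already met when the one before it is completed fails the run):
1. the broad key is fully down and the latched key has come up (value of joint key_stop above 0.0075 m and value of joint key_run below -0.0075 m), for 0.2 s.
2. the T-key's blade is down in the slot of the lock, not yet turned (horizontal distance between tkey_tip and lock_slot below 0.008 m and z of tkey_tip in the frame of fxbox below 0.022 m and value of joint lock below 0.5 rad), for 0.05 s.
3. the lock is turned to its stop with the T-key in it (horizontal distance between tkey_tip and lock_slot below 0.008 m and z of tkey_tip in the frame of fxbox below 0.022 m and value of joint lock above 1.05 rad), for 0.2 s.
4. the T-key hangs on the rack again and is let go (x of tkey_grip in the frame of rack between -0.11 and 0.11 m and y of tkey_grip in the frame of rack between -0.02 and 0.02 m and z of tkey_grip in the frame of rack between 0.134 and 0.154 m and angle between tkey_grip's own z axis and vertical below 0.15 rad and contact force between the fingers and tkey below 0.1 N), for 0.2 s.
5. the hatch cover is fully open (value of joint cover above 0.085 m), for 0.2 s.
At the end, for the whole second after the job is handed in: broad key down by more than 7.5 mm and narrow key up by more than 7.5 mm; lock turned beyond 1.05 rad; T-key at rest, let go, hanging on the rack's rails: bar centre within 110 mm along and 20 mm across of the rack's middle, 134 to 154 mm high, upright within 0.15 rad; cover open by more than 85 mm (all of step 1 and all of step 4 and value of joint lock above 1.05 rad and value of joint cover above 0.085 m and linear speed of tkey below 0.03 m/s); the robot touches nothing.
It fails at once if a bystander (mug, bowl, bottle, goblet, jar or plate) is moved by more than 30 mm (distance of any of mug_mid, bowl_mid, bottle_mid, goblet_mid, jar_mid, plate_mid from where it was at the start of the episode above 0.03 m).
It fails at once if the other T-key is moved by more than 40 mm (distance of pinkey_grip from where it was at the start of the episode above 0.04 m).
It also fails if it takes over 72 s, if anything falls off the work surface, if the arm or the gripper's body presses on something with over 40 N, if the wrist force passes 120 N, or if a joint passes its speed limit or range.

## Working session

There is one attempt and no reset: what is moved stays moved. The work goes in short steps, each a Python script; the robot and the scene stay as the last script left them, time stands still between calls to the robot, and variables do not carry over. Pictures are saved under pics/ and viewed, at most 10 in all, crops included, and the job is handed in when it is done.

```bash
mkdir -p pics; python3 - <<'E'
from workcell import *
import cv2, numpy as np
for n in ("top","side"):
    d=vision.read_camera(n); cv2.imwrite(f"pics/{n}0.png",d["frame"][:,:,::-1]); np.savez(f"pics/{n}0.npz",**d)
    V=d["view"]; print(n,d["intrinsics"].tolist(),d["dist"],(-V[:3,:3].T@V[:3,3]).round(3),V[:3,:3].round(3).tolist())
print(get_obs())
E
```

```text
top [[555.7756058651395, 0.0, 311.70201582687486], [0.0, 555.7756058651395, 243.3883136752262], [0.0, 0.0, 1.0]] [0.0254203 0.        0.        0.        0.       ] [0.425 0.018 1.792] [[0.026, -1.0, -0.007], [-0.998, -0.026, -0.058], [0.058, 0.008, -0.998]]
side [[536.7928705593462, 0.0, 320.22083071297703], [0.0, 536.7928705593462, 238.94310476461496], [0.0, 0.0, 1.0]] [-0.02642149  0.          0.          0.          0.        ] [0.103 1.106 0.89 ] [[-0.933, -0.36, -0.011], [-0.19, 0.517, -0.835], [0.306, -0.777, -0.55]]
{'time_s': 0.1, 'joint_pos': array([ 1.14156715e+00,  3.53584759e-01,  1.63406300e+00, -1.00114448e-05,
        1.15521620e+00, -2.41533718e-03]), 'joint_vel': array([-1.28797730e-05, -5.05698964e-04, -2.11427172e-03,  9.06677620e-04,
       -5.85103624e-04,  1.18146040e-03]), 'joint_efforts': array([-3.95983916e-04, -6.06358910e+01, -3.42816496e+01, -1.64834792e-04,
        3.93411261e-03,  1.80288441e-05]), 'position': array([0.25857213, 0.56854947, 0.2476317 ]), 'orientation': array([ 2.11788734e-01,  9.77315266e-01, -6.21887988e-04, -1.31653655e-04]), 'wrist_force': array([-0.9676915 , -0.02924456, -0.30146854]), 'ft_torque': array([ 0.04924088,  0.00233   , -0.02480938]), 'grip_force': 0.0, 'gripper_width': 0.08528252347822061}
```

View pics/top0.png

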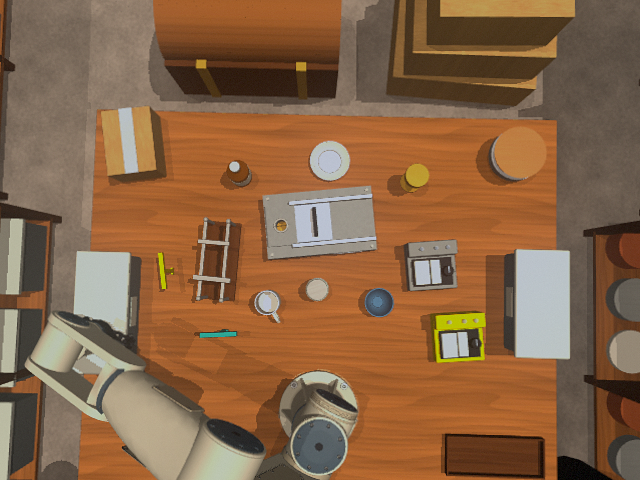

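View pics/side0.png

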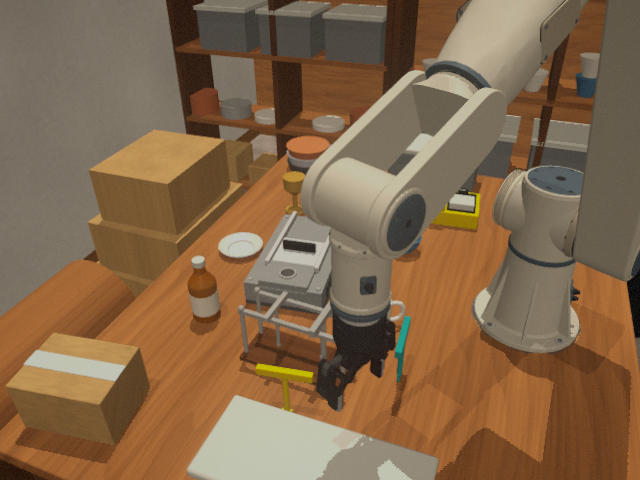

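Top view: grey bank at about (432,266), with a yellow look-alike at (460,337) to ignore. The rack is at (218,260) with two bars, at (213,242) and (211,280). The yellow (163,271) and turquoise (217,334) T-keys are decoys. The box is at (320,222), well at (281,226), ridge at (314,221). I'll confirm with enlarged crops.

```bash
python3 - <<'E'
import cv2
im=cv2.imread("pics/top0.png")
a=cv2.resize(im[205:310,185:255],None,fx=5.7,fy=5.7,interpolation=cv2.INTER_CUBIC)
b=cv2.resize(im[235:300,400:465],None,fx=6,fy=6,interpolation=cv2.INTER_CUBIC)
c=cv2.copyMakeBorder(b,0,a.shape[0]-b.shape[0],0,0,cv2.BORDER_CONSTANT)
cv2.imwrite("pics/c1.png",cv2.hconcat([a,c])); print(a.shape)
cv2.imwrite("pics/c2.png",cv2.resize(im[178:268,255:385],None,fx=6,fy=6,interpolation=cv2.INTER_CUBIC))
E
```

```text
(598, 399, 3)
```

View pics/c1.png

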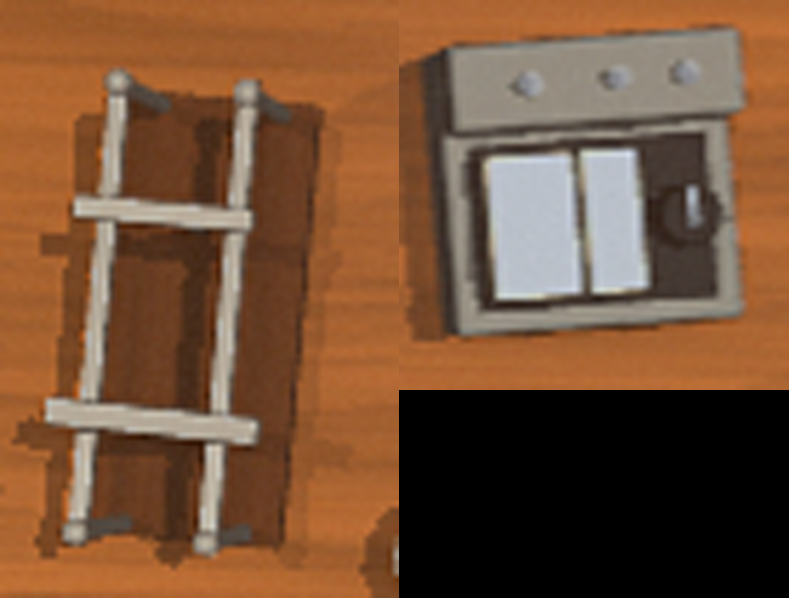

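View pics/c2.png

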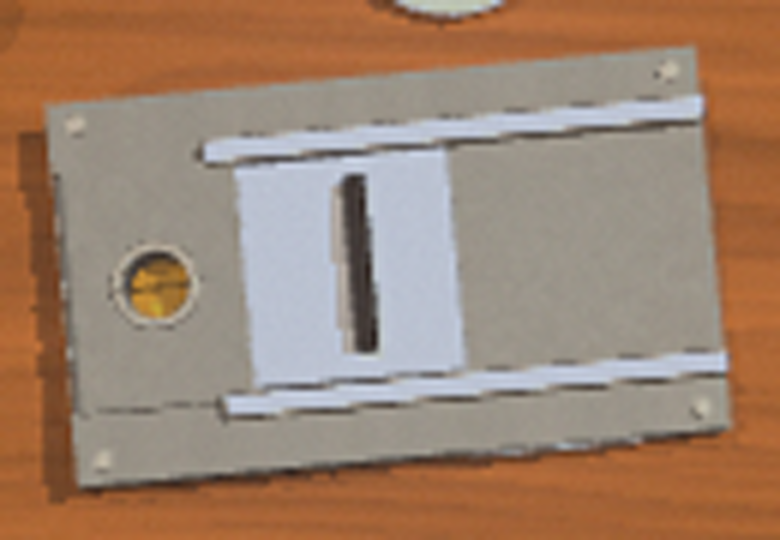

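The near bar (crop (151,421), about 110 mm) is longer than the far bar (163,214), about 92 mm, so the near one is the broad-bladed T-key. The bank is the grey one, and its broad key is the left one in the crop. The well collar centre is at c2 (157,285) and the ridge at about (360,263).

```bash
cat > h.py <<'E'
import numpy as np, cv2
from scipy.spatial.transform import Rotation as R
from workcell import bot, hand, kinematics, get_obs, vision, hand_in
def ray(d,px,z):
    "pixel(s) -> world points on plane z"
    p=cv2.undistortPoints(np.array(px,float).reshape(-1,1,2),d["intrinsics"],d["dist"])[:,0]
    V=d["view"]; c=-V[:3,:3].T@V[:3,3]; r=np.c_[p,np.ones(len(p))]@V[:3,:3]
    return c+r*((z-c[2])/r[:,2])[:,None]
def proj(d,P):
    V=d["view"]; return cv2.projectPoints(np.array(P,float).reshape(-1,3),cv2.Rodrigues(V[:3,:3])[0],V[:3,3],d["intrinsics"],d["dist"])[0][:,0]
def down(a):
    "tool down, closing line (tool y) at world yaw a"
    c,s=np.cos(a),np.sin(a); return R.from_matrix(np.array([[-s,c,0],[c,s,0],[0,0,-1]]).T).as_quat()
def snap(n,f=None):
    d=vision.read_camera(n)
    if f: cv2.imwrite(f"pics/{f}.png",d["frame"][:,:,::-1]); np.savez(f"pics/{f}.npz",**d)
    return d
E
python3 - <<'E'
from h import *
d=np.load("pics/top0.npz")
A=lambda L:[((u+.5)/5.7-.5+185,(v+.5)/5.7-.5+205) for u,v in L]
B=lambda L:[((u-399+.5)/6-.5+400,(v+.5)/6-.5+235) for u,v in L]
C=lambda L:[((u+.5)/6-.5+255,(v+.5)/6-.5+178) for u,v in L]
np.set_printoptions(precision=4,suppress=True)
ang=lambda p,q:np.arctan2(*(q-p)[1::-1])
t=ray(d,A([(45,411),(257,433),(75,208),(252,220)]),.150); print("tkey",t[:2].mean(0),np.linalg.norm(t[1]-t[0]),ang(t[1],t[0]),"pin",t[2:].mean(0),np.linalg.norm(t[3]-t[2]))
b=ray(d,A([(118,82),(248,92),(75,533),(205,543)]),.139); print("rack",b.mean(0),"x-axis",ang(b[2],b[0]),ang(b[3],b[1]),np.linalg.norm(b[0]-b[2]),np.linalg.norm(b[0]-b[1]))
k=ray(d,B([(486,157),(573,152),(583,298),(495,302)]),.075);print("stop",k.mean(0),"yaw x",ang(k[3],k[0]),ang(k[2],k[1]),np.linalg.norm(k[0]-k[1]),np.linalg.norm(k[0]-k[3]))
x=ray(d,C([(47,104),(693,47),(730,430),(78,487)]),.067);print("box",x.mean(0),"yaw y",ang(x[1],x[0]),ang(x[2],x[3]),"x",ang(x[3],x[0]),ang(x[2],x[1]))
a=ang(x[2],x[3])
a=(ang(x[1],x[0])+ang(x[2],x[3]))/2
print("well",ray(d,C([(157,285)]),.079),"pred",x.mean(0)[:2]+.12*np.array([np.cos(a),np.sin(a)]),"ridge pred",x.mean(0)[:2]+.014*np.array([np.cos(a),np.sin(a)]))
print("ridge",ray(d,C([(365,262)]),.101), bot.tcp_to_tips)
s=ray(d,C([(132,287),(190,285)]),.027);print("slot ang",ang(s[1],s[0]))
for a in (-1.67,1.47): print(kinematics.solve_ik([t[:2].mean(0)[0],t[:2].mean(0)[1],.25],down(a)))
E
```

```text
tkey [0.4086 0.3255 0.15  ] 0.11038566650545664 1.4932646537340961 pin [0.5165 0.323  0.15  ] 0.09220542765858546
rack [0.4661 0.3241 0.139 ] x-axis -0.05716744951310362 -0.059629641014343746 0.23627006813048712 0.06838632267519315
stop [ 0.4438 -0.31    0.075 ] yaw x 0.07678099894181112 0.08155651955319004 0.04465409518540778 0.07438542800923839
box [0.5925 0.011  0.067 ] yaw y 1.684441885649699 1.6839169002682821 x 0.11134853673427146 0.11575850252028475
well [[0.5786 0.1293 0.079 ]] pred [0.5789 0.1302] ridge pred [0.5909 0.0249]
ridge [[0.5911 0.0223 0.101 ]] 0.017
slot ang 1.6309737040379702
[ 0.6699  0.1916  1.8492 -0.      1.1008  2.3399]
[ 0.6699  0.1916  1.8492 -0.      1.1008 -0.8001]
```

```bash
python3 - <<'E'
from h import *
hand.move_gripper(0.0)
x,y=.4438,-.31; q=down(.08)
bot.reach([x,y,.26],q); bot.servo_line([x,y,.105],velocity=.12)
f0=get_obs()["wrist_force"][2]
for z in np.arange(.096,.0785,-.002):
    bot.servo_line([x,y,z],velocity=.03); bot.dwell(.1); o=get_obs(); f=o["wrist_force"][2]-f0; print(round(z,3),o["position"].round(4),round(f,2))
    if f>15: break
bot.dwell(.3)
bot.servo_line([x,y,.22],velocity=.15)
# view T-key
tx,ty=.4086,.3255
hand.move_gripper(.05)
bot.reach([tx,ty,.30],down(-.075)); print(get_obs()["joint_pos"].round(2),get_obs()["time_s"])
snap("top","top1"); snap("wrist","w1")
im=cv2.imread("pics/top1.png")[220:310,385:475]; cv2.imwrite("pics/v1.png",cv2.hconcat([cv2.resize(im,(480,480)),cv2.resize(cv2.imread("pics/w1.png"),(320,240)).copy() if 0 else cv2.copyMakeBorder(cv2.resize(cv2.imread("pics/w1.png"),(320,240)),0,240,0,0,cv2.BORDER_CONSTANT)]))
d=np.load("pics/w1.npz"); print(proj(d,[[tx,ty,.153]]),d["view"])
E
```

```text
0.096 [ 0.4438 -0.31    0.096 ] -0.29
0.094 [ 0.4438 -0.31    0.094 ] 0.59
0.092 [ 0.4437 -0.3099  0.0919] 0.51
0.09 [ 0.4437 -0.31    0.0899] -0.16
0.088 [ 0.4438 -0.31    0.0879] -0.51
0.086 [ 0.4438 -0.3099  0.0859] -0.94
0.084 [ 0.4438 -0.31    0.0839] -0.39
0.082 [ 0.4439 -0.3101  0.0821] 2.77
0.08 [ 0.444  -0.3101  0.0818] 27.11
[ 0.67  0.14  1.79 -0.    1.21  0.74] 13.0083
[[323.88651031 230.36649275]] [[ 9.97054131e-01 -7.66982165e-02  6.65579845e-04 -3.82319082e-01]
 [-7.30422126e-02 -9.46807495e-01  3.13401344e-01  2.80198085e-01]
 [-2.34071481e-02 -3.12526720e-01 -9.49620532e-01  5.41410122e-01]
 [ 0.00000000e+00  0.00000000e+00  0.00000000e+00  1.00000000e+00]]
```

View pics/v1.png

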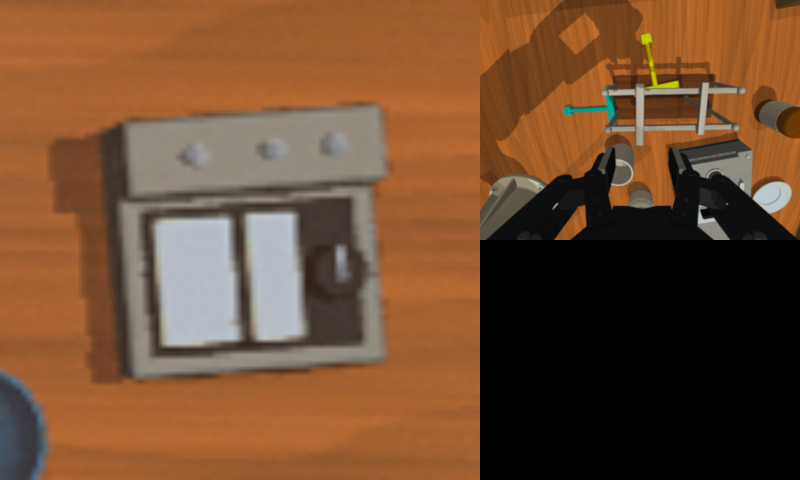

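The broad key bottomed out at tip height 0.065 (hard stop at 0.0818 - 0.017). The wrist view shows the long bar at about (320,230), close to the prediction. Next I'll refine that numerically and grasp.

```bash
python3 - <<'E'
from h import *
d=np.load("pics/w1.npz"); hsv=cv2.cvtColor(d["frame"],cv2.COLOR_RGB2HSV)
m=((hsv[...,1]<70)&(hsv[...,2]>100)).astype(np.uint8)
for v in (160,164,168,172,200,210,220,240,250,284,288,292,296):
    c=np.flatnonzero(m[v,295:345])+295; print(v,(c.min(),c.max(),len(c)) if len(c) else None)
P=proj(d,[[.4086,.3255,.153],[.4086-.055*-.0,.3255+.055,.153],[.4086,.3255-.055,.153]]);print(P)
E
```

```text
160 None
164 None
168 (np.int64(313), np.int64(326), 14)
172 (np.int64(312), np.int64(327), 16)
200 (np.int64(312), np.int64(328), 17)
210 (np.int64(312), np.int64(328), 17)
220 (np.int64(312), np.int64(327), 16)
240 (np.int64(312), np.int64(326), 15)
250 (np.int64(312), np.int64(327), 16)
284 (np.int64(312), np.int64(326), 15)
288 (np.int64(312), np.int64(326), 15)
292 None
296 None
[[323.88651031 230.36649275]
 [318.62279173 164.48113382]
 [328.55820007 288.88967907]]
```

```bash
python3 - <<'E'
from h import *
x,y=.4075,.325
bot.servo_line([x,y,.18],velocity=.15); bot.servo_line([x,y,.142],velocity=.08)
hand.move_gripper(0.0,60); o=get_obs(); print(o["gripper_width"],o["grip_force"],o["wrist_force"].round(1))
bot.servo_line([x,y,.32],velocity=.15)
print(get_obs()["wrist_force"].round(1))
bot.reach([.5787,.1297,.32],down(.08)); bot.servo_line([.5787,.1297,.235],velocity=.15)
d=snap("wrist","w2"); o=get_obs(); print(o["time_s"],o["position"],o["joint_pos"].round(2))
p=o["position"]; print(proj(d,[[p[0],p[1],p[2]+.002-.125],[.5787,.1297,.079],[.5787,.1297,.027]]))
snap("side","s2")
w=cv2.imread("pics/w2.png"); s=cv2.imread("pics/s2.png")
cv2.imwrite("pics/v2.png",cv2.resize(w,(800,600)))
E
```

```text
0.013003890771606403 58.745505809783936 [-2.1 -0.4  5.4]
[ 0.4 -0.6 -1.8]
18.2167 [0.57932754 0.13024075 0.23622711] [0.22 0.32 1.72 0.   1.11 0.14]
[[324.72067456 240.13186521]
 [323.76348725 228.65988323]
 [323.64770014 214.69531453]]
```

View pics/v2.png

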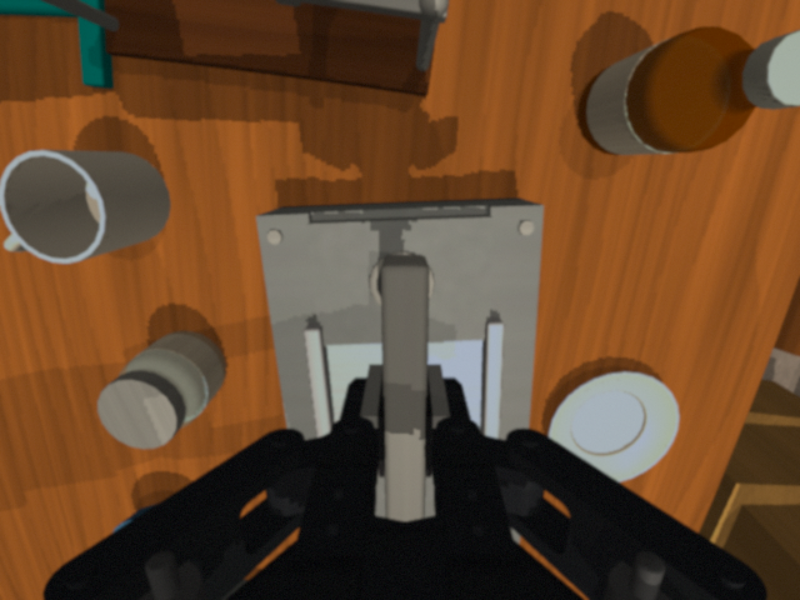

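```bash
python3 - <<'E'
from h import *
d=np.load("pics/w2.npz"); g=cv2.cvtColor(d["frame"],cv2.COLOR_RGB2GRAY)
for v in (222,226,230,234): print(v,g[v,288:356].tolist())
for v in (250,265,280): print(v,g[v,298:350].tolist())
p=[.5793,.1302,.2362+.011]; b=.08+np.pi/2;u=np.array([np.cos(b),np.sin(b),0])
print(proj(d,[p+u*.05,p+u*.03,p+u*.02]))
a=cv2.imread("pics/w2.png")[200:260,280:364]; s=cv2.imread("pics/s2.png")[200:330,230:400]
cv2.imwrite("pics/v3.png",cv2.vconcat([cv2.resize(a,(420,300),interpolation=2),cv2.resize(s,(420,300))]))
E
```

```text
222 [130, 130, 129, 130, 130, 128, 114, 99, 109, 126, 134, 142, 137, 122, 84, 52, 49, 66, 82, 87, 92, 97, 98, 101, 100, 99, 98, 99, 99, 100, 100, 101, 100, 100, 100, 100, 101, 101, 101, 100, 101, 99, 99, 100, 100, 101, 101, 101, 100, 101, 99, 94, 91, 84, 92, 122, 141, 138, 124, 122, 130, 130, 131, 131, 131, 131, 129, 131]
226 [129, 130, 128, 130, 130, 129, 119, 108, 116, 129, 136, 140, 132, 104, 68, 45, 49, 67, 81, 88, 92, 97, 99, 99, 100, 100, 101, 99, 99, 101, 100, 101, 101, 101, 101, 99, 100, 100, 101, 100, 99, 101, 101, 101, 98, 102, 100, 103, 101, 99, 97, 95, 89, 86, 91, 120, 145, 149, 142, 128, 126, 131, 131, 132, 131, 132, 131, 132]
230 [130, 130, 131, 129, 128, 129, 124, 113, 115, 125, 136, 141, 132, 106, 72, 44, 50, 66, 79, 88, 93, 97, 99, 100, 100, 99, 98, 99, 99, 101, 100, 100, 102, 100, 102, 101, 100, 100, 101, 101, 99, 102, 100, 101, 102, 101, 101, 101, 101, 100, 99, 93, 91, 81, 92, 118, 143, 144, 131, 128, 128, 129, 128, 131, 130, 132, 131, 133]
234 [132, 130, 129, 130, 128, 129, 124, 118, 110, 116, 126, 135, 140, 135, 117, 84, 60, 66, 78, 87, 93, 96, 99, 99, 100, 99, 1
[... 315 characters left out ...]
102, 98, 99, 100, 100, 99, 100, 100, 101, 100, 102, 100, 101, 102, 100, 101, 97, 94, 88, 85, 94, 119, 129, 131, 132, 130, 130, 131]
265 [116, 115, 116, 114, 116, 116, 110, 88, 79, 82, 89, 95, 97, 98, 100, 98, 98, 98, 100, 101, 100, 100, 99, 100, 100, 99, 99, 100, 99, 99, 101, 97, 101, 101, 99, 100, 101, 103, 100, 99, 98, 91, 86, 84, 93, 108, 115, 116, 117, 117, 116, 114]
280 [175, 176, 175, 176, 175, 175, 167, 138, 100, 84, 88, 92, 97, 98, 98, 99, 99, 98, 99, 100, 99, 100, 99, 100, 99, 99, 100, 98, 97, 99, 100, 98, 98, 99, 99, 99, 100, 100, 100, 100, 96, 88, 86, 98, 136, 164, 175, 175, 176, 176, 175, 176]
[[326.64817073 222.35651499]
 [326.50126309 274.18008026]
 [326.43094635 298.14334929]]
```

View pics/v3.png

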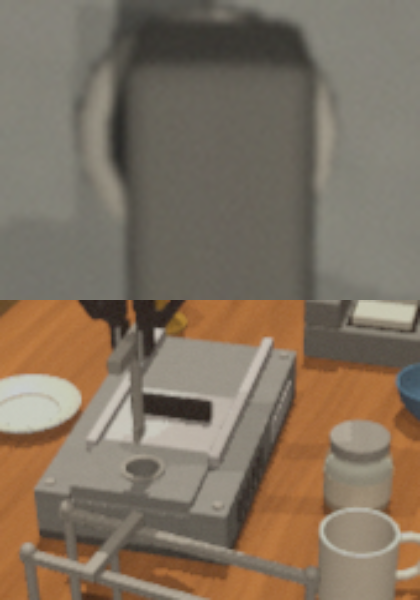

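```bash
python3 - <<'E'
from h import *
o=get_obs(); print(o["position"],o["wrist_force"].round(2))
s=np.load("pics/s2.npz"); p=o["position"]
tip=[p[0],p[1],p[2]+.002-.125]
print(proj(s,[tip,[.5787,.1297,.079],[.5797,.1297,.079],[.5787,.1307,.079]]), "seen tip (285.9,260.7) collar (287.5,272.4)")
a=cv2.imread("pics/s2.png")[235:290,255:320]
cv2.imwrite("pics/v4.png",cv2.resize(a,None,fx=9,fy=9,interpolation=2))
E
```

```text
[0.57941229 0.13013973 0.23638013] [ 0.55  0.02 -1.61]
[[286.2758375  260.50629469]
 [287.22805678 271.57302171]
 [286.86494008 271.49003217]
 [287.0658422  271.79717008]] seen tip (285.9,260.7) collar (287.5,272.4)
```

View pics/v4.png

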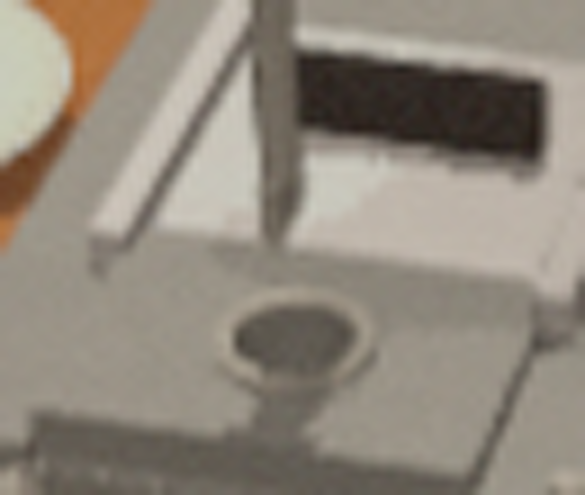

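```bash
cat >> h.py <<'E'
def goto(p,q=None,v=.05):
    bot.servo_line(list(p),q,velocity=v)
E
python3 - <<'E'
from h import *
x0,y0=.578-.0006,.130-.0004; q=down(.13)
goto([x0,y0,.23],q,.1)
goto([x0,y0,.156],None,.1); bot.dwell(.1); o=get_obs(); f0=o["wrist_force"]; print(o["position"],f0.round(1))
ok=False
for dx,dy in ((0,0),(-.0015,0),(.0015,0),(-.003,0),(.003,0),(-.0045,0)):
    goto([x0+dx,y0+dy,.1535],None,.05)
    for z in (.150,.147,.144,.141,.138):
        goto([x0+dx,y0+dy,z],None,.04); o=get_obs(); f=o["wrist_force"]-f0
        if f[2]>10: break
    print(dx,o["position"].round(4),f.round(1),o["time_s"])
    if o["position"][2]<.1435: ok=True; break
print(ok,get_obs()["ft_torque"].round(2))
E
```

```text
[0.57794111 0.12972285 0.15680814] [-0.5  0.1 -2.1]
0 [0.5779 0.1297 0.1385] [0.7 0.5 5.2] 21.0083
True [-0.04  0.06  0.04]
```

```bash
python3 - <<'E'
from h import *
x0,y0=.5774,.1296
goto([x0,y0,.1395],None,.05)
t0=get_obs()["ft_torque"][2]
for a in list(np.arange(.33,1.36,.2))+[1.4,1.45,1.5,1.55,1.6]:
    bot.reach([x0,y0,.1395],down(a)); o=get_obs(); t=o["ft_torque"]
    print(round(a,2),o["position"].round(4),o["wrist_force"].round(1),(t[2]-t0).round(3),round(o["time_s"],1))
    if a>1.35 and abs(t[2]-t0)>.6: break
bot.dwell(.25); print(get_obs()["ft_torque"].round(2)); snap("side","s3")
E
```

```text
0.33 [0.5772 0.1296 0.1392] [ 0.3  0.1 -2. ] 0.012 21.6
0.53 [0.5774 0.1296 0.1394] [ 0.5  0.7 -2.6] -0.021 21.9
0.73 [0.5775 0.1296 0.1395] [ 0.7  0.4 -2.4] 0.019 22.2
0.93 [0.5775 0.1297 0.1396] [ 1.7  0.3 -3.1] -0.005 22.5
1.13 [0.5776 0.1297 0.1396] [ 1.8  1.4 -3.1] -0.041 22.8
1.33 [0.5776 0.1298 0.1396] [ 2.   1.2 -3.3] -0.083 23.1
1.4 [0.5775 0.1298 0.1396] [ 1.3  1.4 -2.7] -0.064 23.4
1.45 [0.5775 0.1297 0.1396] [ 1.6  3.6 -2.5] -0.039 23.6
1.5 [0.5775 0.1297 0.1396] [ 1.4  4.  -3.5] -0.098 23.9
1.55 [0.5775 0.1297 0.1396] [ 2.3  4.  -2.4] -0.269 24.1
1.6 [0.5774 0.1296 0.1396] [ 2.2  3.  -2. ] -0.57 24.4
[ 0.82 -0.5  -0.52]
```

```bash
python3 - <<'E'
from h import *
x0,y0=.5774,.1296
bot.reach([x0,y0,.1395],down(1.5)); goto([x0,y0,.33],None,.15)
x,y=.4075,.325
bot.reach([x,y,.33],down(-.065)); goto([x,y,.165],None,.12); bot.dwell(.1)
o=get_obs(); f0=o["wrist_force"][2]; print(o["position"],f0,o["time_s"])
for z in (.150,.147,.145,.1435,.142,.141,.140):
    goto([x,y,z],None,.04); o=get_obs(); f=o["wrist_force"][2]-f0
    if f>4: break
print(o["position"].round(4),f)
hand.move_gripper(.05); bot.dwell(.2)
goto([x,y,.30],None,.12); print(get_obs()["time_s"])
d=snap("wrist","w4"); s=snap("side","s4"); snap("top","t4")
w=cv2.imread("pics/w4.png")[90:330,180:460]; s=cv2.imread("pics/s4.png")[230:410,200:410]
cv2.imwrite("pics/v5.png",cv2.vconcat([cv2.resize(w,(350,300)),cv2.resize(s,(350,300))]))
E
```

```text
[0.40781261 0.32528655 0.16564431] -2.3264715415276735 29.7083
[0.4077 0.3251 0.1426] 7.558502727475243
33.3417
```

View pics/v5.png

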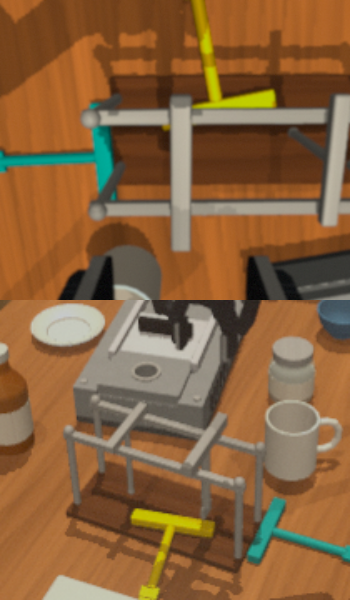

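The T-key hangs across both rails as before, and the lock is turned. Next is the cover.

```bash
python3 - <<'E'
from h import *
c=np.array([.5925,.011]); u=np.array([np.cos(1.684),np.sin(1.684)])
P=lambda s,z:[*(c+s*u),z]
hand.move_gripper(0.0)
bot.reach(P(.060,.20),down(.113)); goto(P(.060,.100),None,.1); bot.dwell(.1)
f0=get_obs()["wrist_force"]; print(get_obs()["position"])
for s in (.035,.01,-.02,-.05,-.06,-.065,-.069,-.073,-.077,-.081):
    goto(P(s,.100),None,.06); o=get_obs(); f=-(o["wrist_force"]-f0)[:2]@u
    print(s,((o["position"][:2]-c)@u).round(4),o["position"][2].round(4),round(-f,1))
    if -f>15: break
bot.dwell(.3)
goto(P(s+.03,.100),None,.1); goto(P(s+.03,.25),None,.15)
bot.reach([.35,.0,.35],down(.1)); bot.dwell(.1); print(get_obs()["time_s"])
snap("top","t5"); im=cv2.imread("pics/t5.png")
cv2.imwrite("pics/v6.png",cv2.resize(im[150:350,185:475],None,fx=2.7,fy=2.7,interpolation=2))
E
```

```text
[0.58622362 0.07069641 0.10073276]
0.035 0.0346 0.1 0.8
0.01 0.0095 0.1 1.8
-0.02 -0.0205 0.1 1.4
-0.05 -0.0504 0.1 1.7
-0.06 -0.0604 0.1 0.6
-0.065 -0.0653 0.1 1.5
-0.069 -0.068 0.1 8.4
-0.073 -0.0684 0.1 29.6
43.0583
```

View pics/v6.png

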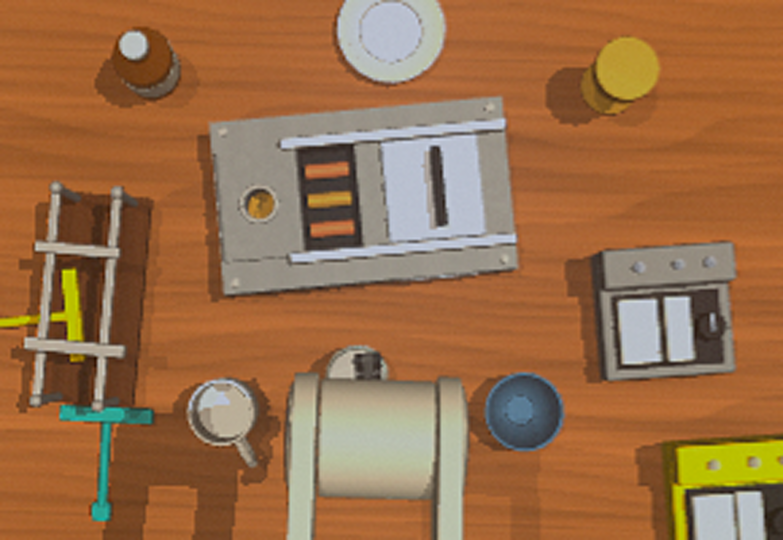

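The cover is at its stop and the T-key is hanging with everything clear, so I'm handing in.

```bash
python3 - <<'E'
from workcell import *
print(hand_in())
E
```

```text
the job is handed in; nothing more can be done
None
```

I handed the job in at about 43 s: broad key down, lock turned to its stop, T-key back across its rails and cover open to its stop, with the listed bystanders looking undisturbed in the last picture; however, the yellow and turquoise look-alike T-keys ended up against the rack, having shifted from their starting spots by the time I first reached it, cause unknown, and no verdict was returned.

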